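# Light up the spatula cup on the display stand

## Task

Set the cup of wooden spatulas upright in the middle of the white disc on top of the display stand, putting it down gently rather than dropping it. Then turn on the stand's light: push the switch paddle that hides under the stand's overhanging lip fully up from below. Leave the glass jar and the candle where they are.

Things in the scene. Friction and masses are not known exactly. Their poses are not given: they have to be found in the camera images.
- cup_mid (a point): Centre of the spatula cup, 43 mm above its underside (half-way up the glass). Loose upright round glass cup, 68 mm in diameter, rim 86 mm above its underside, with a paper band round it and wooden spatulas that stick out to 123 mm; about 0.24 kg. Grasp it round the glass. z axis up the cup. It starts on the counter left or right of the stand.
- disc_top (a point): Centre of the upper face of the white disc (110 mm diameter, 126 mm above the counter) on the fixed wooden display stand: a plinth 80 mm deep, 136 mm wide, under a top board 130 mm deep, 150 mm wide, 12 mm thick (underside at 110 mm) that overhangs its front by 50 mm: the lip. Its front faces the robot's left. Axes of the stand: x from the lip to the back, y along the lip, z up.
- lip_edge (a point): Middle of the lower front edge of the overhanging lip, 110 mm above the counter, 65 mm in front of the disc's centre; same axes as disc_top. The space under and in front of the lip is open down to the counter; the plinth's front face is 50 mm behind this edge. The lip is 150 mm wide.
- switch_front (a point): Middle of the lower front edge of the switch paddle; moves with it. Grey plate under the lip's middle, 80 mm wide, 43 mm front to back, 6 mm thick with a 15 mm upstand in front, hinged at its rear 44 mm behind the lip's edge, 24 mm below the lip's underside. Off: slopes down to the front, this edge 40 mm below the lip's underside, 6 mm behind its edge. On: level, underside 27 mm below the lip's.
- light_switch (a joint): Angle of the switch paddle in rad: 0 = off (hanging down at the front), 0.32 = fully up = light on. Pushing its underside up takes about 3 N near the front, 5 N half-way to the hinge; there is no spring: it stays where it is left and ends at a firm stop.
- jar_mid (a point): Centre of the empty glass jar, 82 mm diameter, 108 mm tall, half-way up; loose, stands on the side of the stand opposite the cup. Bystander.
- candle_mid (a point): Centre of the candle in a glass, 80 mm diameter, 57 mm tall, half-way up; loose, at the far right. Bystander.
- spatula_cup: The same spatula cup; origin at the centre of its underside, z up.

How it is judged:
On the way, in this order (a step that is already met when the one before it is completed fails the run):
1. the cup stands upright on the disc, released (horizontal distance between cup_mid and disc_top below 0.022 m and z of cup_mid in the frame of disc_top between 0.038 and 0.047 m and angle between cup_mid's own z axis and vertical below 0.1 rad and contact force between the fingers and spatula_cup below 0.1 N), for 0.2 s.
2. the switch paddle is pushed fully up (value of joint light_switch above 0.27 rad), for 0.2 s.
At the end, for the whole second after the job is handed in: The cup stands upright (within 0.1 rad) and at rest on the stand's disc, its axis within 22 mm of the disc's centre, and the switch paddle stays up (beyond 0.27 of its 0.32 rad) (horizontal distance between cup_mid and disc_top below 0.022 m and z of cup_mid in the frame of disc_top between 0.038 and 0.047 m and angle between cup_mid's own z axis and vertical below 0.1 rad and linear speed of spatula_cup below 0.03 m/s and value of joint light_switch above 0.27 rad); the robot touches nothing.
It fails at once if the glass jar is moved by more than 30 mm (distance of jar_mid from where it was at the start of the episode above 0.03 m).
It fails at once if the candle is moved by more than 30 mm (distance of candle_mid from where it was at the start of the episode above 0.03 m).
It fails at once if the cup is dropped (falls free faster than 0.45 m/s, about 10 mm) (contact force between the fingers and spatula_cup below 0.05 N and linear speed of spatula_cup above 0.45 m/s).
It also fails if it takes over 58 s, if anything falls off the work surface, if the arm or the gripper's body presses on something with over 40 N, if the wrist force passes 120 N, or if a joint passes its speed limit or range.

## Robot

A 7-joint arm with a two-finger parallel gripper is mounted at the origin on a cart in front of the work surface, level with it; the furniture and walls round the work are solid. World frame = base frame: x ahead of the robot, y to its left, z up, the work surface at z = 0. Lengths are in m, angles in rad, forces in N, time in s.
With the tool pointing down it reaches from about 0.375 to 0.925 m from the base axis. Payload 3.1 kg.
Tool frame: the origin (TCP) lies at the very end of the fingers, on their centre line; the grasp point (between the pads) lies 19 mm behind it; z points along the fingers, y is the line along which they close (so a half turn about z gives the same grasp; the last joint's range is limited). The gripper opens to 85 mm and grips with 20 to 120 N. Pads are 22 mm wide; open, the fingers measure 114 mm over their backs; the gripper's body (76 mm by 85 mm) begins 54 mm behind the grasp point. The pads swing forward as they close: fully open they stand 13 mm farther back than shut.
Start: joints at [1.125, 0.383, 0.044, 1.598, -0.018, 1.161, -0.05], TCP at [0.222, -0.611, 0.231] pointing down, gripper open.
Joint ranges: [-2.61, 2.61], [-0.41, 2.15], [-1.48, 1.57], [0, 2.5], [-1.57, 4.71], [0.05, 1.97], [-2.85, 2.85]. Speed limits (rad/s): [2.79, 2.79, 3.14, 3.14, 3.14, 3.14, 3.14].

## Interface

Orientations are given as a rotation vector (axis times angle).
In Python, from bench import monitor, cams, order gives the robot as it stands. The module is installed in compiled form; this text tells all that it offers.
- The arm moves only by the tool jog_arm, never from a script. Its argument "rows" is a list of rows, each a list of 3 entries, a list of its own where there are three numbers: the shift along the tool's x, y, z each as a share of 0.2 m, from -1 to 1, then the turn, a rotation vector about the tool's x, y, z each as a share of 90 degrees, from -1 to 1, then the opening, from -1 (shut) to 1 (fully open). A call has 1 to 12 rows; each row is the pose to reach, as a shift and turn from the pose commanded when the call began, along the tool's axes at that moment; what a row does not reach only later rows make up. A row lasts 1/12 s, in which the tool goes at most 41.7 mm and 7.16 degrees, less where a joint would pass 70% of its speed; a pose out of reach is approached as far as the arm can. A call with a number of a shift or a turn outside -1 to 1 is refused whole. A call with a gripper value outside its range is refused whole. The fingers move at their own pace and stop on an object; "grip_force" is the grip in N (left out, the last holds). Time passes only in rows, so rows that repeat a pose let the fingers close. It gives the time, the measured TCP pose, the force, the opening and the grip force at its end, in the units of the state.
- monitor.get_state(): the state, without advancing time (a new reading comes with each control period).
- cams.grab_frame(name): name is "scene" or "top"; returns a dict with "pixels" (480x640x3 uint8, red, green, blue), "vfov" (degrees; the focal length in pixels is half the picture's height over the tangent of half this angle, whatever the lens; pixels are square), "cx", "cy" (the principal point, pixels), "k1" (the pictures are not rectified: a ray, as slopes to the right and down, at radius r is drawn at 1 + k1 r^2 times it, then the intrinsics apply), "R" (3x3) and "t" (3): a world point X has camera coordinates R X + t. Camera axes: x right, y down, z forward; pixel columns grow to the right and rows downward; lengths in m; the calibration is good to about 2 mm. A picture is of the moment at which its call begins. There is no depth.
- order.job_done(): hands the job in; it is judged then, once.
The state is a dict: "t": time; "joints": joint angles; "dq": joint speeds; "tau": joint torques, N m; "tcp_pos": TCP position; "eef_rot": TCP orientation; "force": force on the tool from outside, world axes, zero at the start; "torque": the same for the moment, N m; "opening": opening from 0.0 (shut) to 1.0 (fully open); "gripper_force": force on a finger pad.
Only numpy, scipy, OpenCV 4.12 (cv2) and the standard library are available. Lean on these libraries where they do the work, as an engineer would, in place of code of your own. Each camera call takes 0.05 s, during which the arm holds its last target. There are 200 camera calls.

## Working session

There is one attempt and no reset: what is moved stays moved. The work goes in short steps, Python scripts to look and compute and a tool call to move; the robot and the scene stay as the last step left them, time stands still between calls to the robot, and variables do not carry over. Pictures are saved under pics/ and viewed, at most 10 in all, crops included, and the job is handed in when it is done.

Besides the shell and the picture viewer there is one more tool, called after ">>>" as name(argument=value, ...) on one line, values as JSON. jog_arm: Moves the arm, as the interface text tells. Its arguments: {"type":"object","properties":{"rows":{"type":"array"},"grip_force":{"type":"number"}},"required":["rows"]}

```bash
mkdir -p pics; cat > h.py <<'E'
import numpy as np, cv2
from scipy.spatial.transform import Rotation as Ro
from bench import monitor, cams, order
def K(f):
    F=240/np.tan(np.radians(f["vfov"])/2); return F
def grab(n,save=None):
    f=cams.grab_frame(n)
    if save: cv2.imwrite(save,f["pixels"][:,:,::-1])
    return f
def ray(f,u,v):
    d=np.array([(u-f["cx"])/K(f),(v-f["cy"])/K(f)]); s=d.copy()
    for _ in range(30): s=d/(1+f["k1"]*(s@s))
    R=np.array(f["R"]);t=np.array(f["t"])
    return -R.T@t, R.T@np.array([s[0],s[1],1])
def onplane(f,u,v,z):
    c,d=ray(f,u,v); return c+d*(z-c[2])/d[2]
def proj(f,X):
    p=np.array(f["R"])@X+np.array(f["t"]); s=p[:2]/p[2]; s=s*(1+f["k1"]*(s@s))
    return s*K(f)+[f["cx"],f["cy"]]
E
python3 - <<'E'
from h import *
for n in("scene","top"):
    f=grab(n,f"pics/{n}0.png"); R=np.array(f["R"]); print(n,f["vfov"],f["k1"],-R.T@f["t"],R[2])
s=monitor.get_state(); print(s)
E
```

```text
scene 47.155097978757965 -0.034489546387547136 [1.15362871 0.18658758 1.34844231] [-0.4729689  -0.18008972 -0.86247789]
top 46.0700245626477 -0.07290984688774126 [ 0.27176461 -0.09365142  1.4569548 ] [ 0.13681828 -0.01225307 -0.99052038]
{'t': 0.1, 'joints': array([ 1.12517489,  0.38377054,  0.04383402,  1.59946873, -0.01791569,
        1.16118033, -0.04990704]), 'dq': array([-3.26385019e-04, -6.05829650e-04, -7.74450884e-06, -4.11944875e-03,
        2.38198342e-04,  2.32594833e-04,  3.17336034e-04]), 'tau': array([ 3.31879557e-03, -4.34723353e+01,  1.02935571e+00, -2.50452107e+01,
        1.07598072e-02,  5.47097603e-03, -1.24495222e-05]), 'tcp_pos': array([ 0.22125753, -0.61025156,  0.22997754]), 'eef_rot': array([-3.09184520e+00, -5.43300943e-01,  8.35666920e-04]), 'force': array([0.39127652, 0.18508195, 0.71915592]), 'torque': array([ 0.01789022, -0.01355624, -0.03012105]), 'gripper_force': 0.0, 'opening': 1.0015420422937669}
```

View pics/scene0.png

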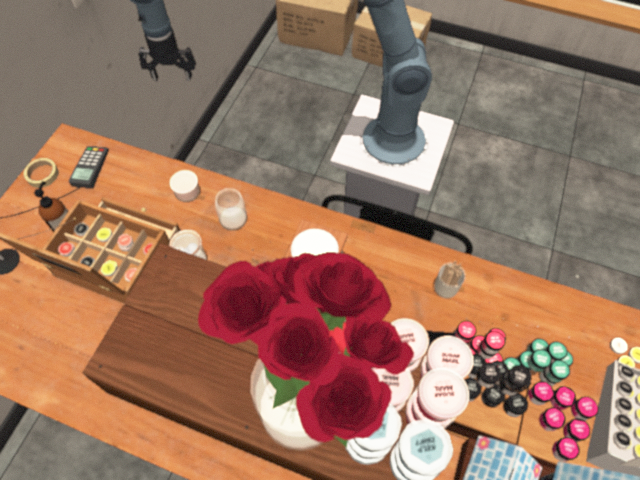

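View pics/top0.png

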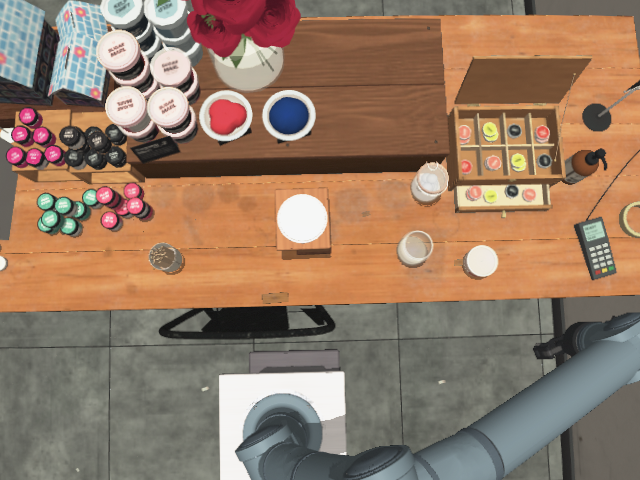

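```bash
python3 - <<'E'
import cv2, numpy as np
a=cv2.imread('pics/top0.png');b=cv2.imread('pics/scene0.png')
c1=cv2.resize(a[170:290,130:350],(800,436),interpolation=3)[:, :]
c2=cv2.resize(b[215:310,400:520],(202,160),interpolation=3)
c3=cv2.resize(b[160:290,150:360],(258,160),interpolation=3)
c4=cv2.resize(a[160:280,390:510],(160,160),interpolation=3)
row=np.zeros((160,800,3),np.uint8);row[:,:202]=c2;row[:,210:468]=c3;row[:,480:640]=c4
cv2.imwrite('pics/crop.png',np.vstack([c1,row]))
E
```

```text
(no output)
```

View pics/crop.png

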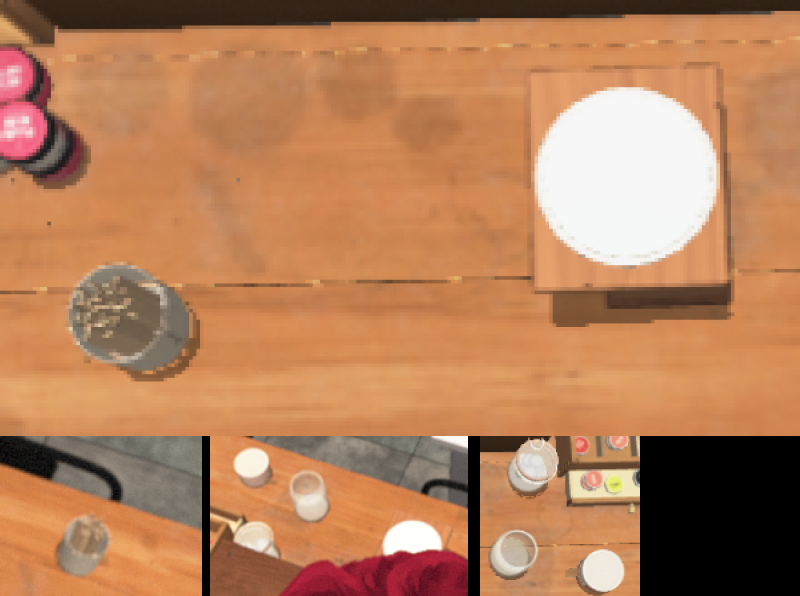

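The crop shows the cup (rim centre ≈ px 162,256 in top), white disc (≈ 302,218), and board corners (≈ 276,189 / 327.5,187.6 / 330.7,248.4 / 276.6,249.8); the jar (415,248) and the candle (481,261) are on the right.

```bash
python3 - <<'E'
from h import *
f=grab("top"); im=cv2.cvtColor(f["pixels"],cv2.COLOR_RGB2HSV)
m=((im[...,1]<40)&(im[...,2]>200)).astype(np.uint8); m[:, :270]=0;m[:,335:]=0;m[:185]=0;m[:255+0,:]=m[:255];m[255:]=0
c=max(cv2.findContours(m,0,1)[0],key=cv2.contourArea); e=cv2.fitEllipse(c);print("disc px",e)
D=onplane(f,*e[0],.126);print("disc",D)
for u,v in((276,189),(327.5,187.6),(330.7,248.4),(276.6,249.8)): print(onplane(f,u,v,.122)-D)
print("cup rim",onplane(f,162.0,256.5,.086))
# cup silhouette by saturation
m=((im[...,1]<110)).astype(np.uint8);m[:, :140]=0;m[:,195:]=0;m[:235]=0;m[280:]=0
c=max(cv2.findContours(m,0,1)[0],key=cv2.contourArea);print("cup box top",cv2.boundingRect(c))
g=grab("scene"); im=cv2.cvtColor(g["pixels"],cv2.COLOR_RGB2HSV)
m=((im[...,1]<110)).astype(np.uint8);m[:, :425]=0;m[:,475:]=0;m[:255]=0;m[305:]=0
c=max(cv2.findContours(m,0,1)[0],key=cv2.contourArea);b=cv2.boundingRect(c);print("cup box scene",b, cv2.minAreaRect(c))
# scene: silhouette centre ~ point at mid height
(u,v),_,_=cv2.minAreaRect(c); print("scene mid",onplane(g,u,v,.045))
print("jar",onplane(f,416,245,.108),"candle",onplane(f,481,261,.057))
# predicted circles for the cup
for C in (onplane(f,162,256.5,.086)[:2],):
  for n,F in(("top",f),("scene",g)):
    for z in(0,.086):
      P=np.array([proj(F,np.array([C[0]+.034*np.cos(a),C[1]+.034*np.sin(a),z])) for a in np.linspace(0,6.28,60)])
      print(n,z,P.min(0),P.max(0))
E
```

```text
disc px ((301.7956848144531, 218.20944213867188), (47.89951705932617, 48.97836685180664), 78.44835662841797)
disc [ 0.52536951 -0.06571409  0.126     ]
[ 0.07434871  0.06099715 -0.004     ]
[ 0.074664   -0.06386691 -0.004     ]
[-0.07424476 -0.06725191 -0.004     ]
[-0.07428832  0.06186045 -0.004     ]
cup rim [0.44655309 0.28044052 0.086     ]
cup box top (149, 242, 33, 30)
cup box scene (435, 263, 30, 35) ((448.7000427246094, 280.10003662109375), (26.385601043701172, 35.329872131347656), 26.56505012512207)
scene mid [0.44725665 0.28200354 0.045     ]
jar [ 0.45597531 -0.34025604  0.108     ] candle [ 0.41809637 -0.51223114  0.057     ]
top 0 [157.94978628 247.52324843] [183.84720196 273.45863539]
top 0.086 [148.28698766 242.79484708] [175.73829177 270.29167312]
scene 0 [432.15293871 275.57986398] [457.41578876 298.51856847]
scene 0.086 [438.175502   260.96410699] [464.77635306 284.77268707]
```

```bash
cat >> h.py <<'E'
def rot(yaw,th):
    "tool y horizontal at yaw deg from world +x; tool z th deg below horizontal (90=down)"
    s,c=np.sin(np.radians(th)),np.cos(np.radians(th))
    B=np.array([[0,s,-c],[1,0,0],[0,-c,-s]]).T
    return Ro.from_euler('z',yaw,degrees=True)*Ro.from_matrix(B)
def go(p,yaw,th,start=None):
    if start is None:
        s=monitor.get_state(); p0,R0=np.array(s["tcp_pos"]),Ro.from_rotvec(s["eef_rot"])
    else: p0,R0=start
    T=rot(yaw,th); d=R0.inv().apply(np.array(p)-p0)/.2; w=(R0.inv()*T).as_rotvec()/(np.pi/2)
    n=max(np.linalg.norm(d)*.2/.0417,np.degrees(np.linalg.norm(w)*np.pi/2)/7.16)
    print(np.round(d,3).tolist(),np.round(w,3).tolist(),"rows %.1f"%n); return np.array(p),T
def st():
    s=monitor.get_state(); R=Ro.from_rotvec(s["eef_rot"]).as_matrix()
    print("t",round(s["t"],2),"tcp",np.round(s["tcp_pos"],4),"y",R[:,1].round(3),"z",R[:,2].round(3),"q",np.round(s["joints"],2),"F",np.round(s["force"],1),"op",round(s["opening"],3),"gf",round(s["gripper_force"],1))
E
python3 - <<'E'
from h import *
st()
go([.40,-.48,.36],-55,90)
E
```

```text
t 0.2 tcp [ 0.2214 -0.6105  0.2304] y [ 0.341 -0.94  -0.002] z [-0.001  0.002 -1.   ] q [ 1.13  0.38  0.04  1.6  -0.02  1.16 -0.05] F [-0.1  0.2  1.3] op 0.999 gf 0.0
[1.062, -0.31, -0.648] [-0.001, -0.0, -0.167] rows 6.1
```

>>> jog_arm(rows=[[[0.95,-0.3,-0.65],[0,0,-0.167],1],[[0.95,-0.3,-0.65],[0,0,-0.167],1],[[0.95,-0.3,-0.65],[0,0,-0.167],1],[[0.95,-0.3,-0.65],[0,0,-0.167],1],[[0.95,-0.3,-0.65],[0,0,-0.167],1],[[0.95,-0.3,-0.65],[0,0,-0.167],1],[[0.95,-0.3,-0.65],[0,0,-0.167],1],[[0.95,-0.3,-0.65],[0,0,-0.167],1]])

```text
t: 0.87
tcp_pos: [0.3825, -0.4884, 0.3628]
eef_rot: [2.992, 0.951, 0.003]
force: [0.2, 0.1, -0.8]
opening: 1.002
gripper_force: 0.0
```

```bash
python3 - <<'E'
from h import *
st()
go([.47,-.27,.36],-30,90)
E
```

```text
t 0.87 tcp [ 0.3825 -0.4884  0.3628] y [ 0.578 -0.816  0.003] z [ 0.002 -0.002 -1.   ] q [ 0.92  0.25 -0.09  1.5   0.02  1.39 -0.13] F [ 0.2  0.1 -0.8] op 1.002 gf 0.0
[0.988, -0.639, 0.013] [0.002, -0.0, -0.275] rows 5.6
```

>>> jog_arm(rows=[[[0.99,-0.64,0],[0,0,-0.275],1],[[0.99,-0.64,0],[0,0,-0.275],1],[[0.99,-0.64,0],[0,0,-0.275],1],[[0.99,-0.64,0],[0,0,-0.275],1],[[0.99,-0.64,0],[0,0,-0.275],1],[[0.99,-0.64,0],[0,0,-0.275],1],[[0.99,-0.64,0],[0,0,-0.275],1]])

```text
t: 1.45
tcp_pos: [0.4708, -0.2642, 0.3602]
eef_rot: [-2.713, -1.576, -0.003]
force: [1.0, 0.5, -0.2]
opening: 0.999
gripper_force: 0.0
```

```bash
python3 - <<'E'
from h import *
st()
go([.50,-.04,.36],-10,75)
E
```

```text
t 1.45 tcp [ 0.4708 -0.2642  0.3602] y [ 0.869 -0.495 -0.002] z [-0.     0.004 -1.   ] q [ 0.72  0.1  -0.3   1.68  0.03  1.36 -0.11] F [ 1.   0.5 -0.2] op 0.999 gf 0.0
[1.046, -0.428, 0.006] [-0.03, -0.167, -0.217] rows 5.4
```

>>> jog_arm(rows=[[[1,-0.43,0],[-0.03,-0.167,-0.217],1],[[1,-0.43,0],[-0.03,-0.167,-0.217],1],[[1,-0.43,0],[-0.03,-0.167,-0.217],1],[[1,-0.43,0],[-0.03,-0.167,-0.217],1],[[1,-0.43,0],[-0.03,-0.167,-0.217],1],[[1,-0.43,0],[-0.03,-0.167,-0.217],1],[[1,-0.43,0],[-0.03,-0.167,-0.217],1]])

```text
t: 2.03
tcp_pos: [0.4952, -0.0523, 0.3603]
eef_rot: [2.269, 1.896, -0.302]
force: [-0.8, -0.3, 0.5]
opening: 0.997
gripper_force: 0.0
```

```bash
python3 - <<'E'
from h import *
st()
go([.50,.14,.34],0,50)
E
```

```text
t 2.03 tcp [ 0.4952 -0.0523  0.3603] y [ 0.984 -0.178 -0.   ] z [-0.047 -0.257 -0.965] q [ 0.4   0.07 -0.56  1.75  0.29  1.43 -0.39] F [-0.8 -0.3  0.5] op 0.997 gf 0.0
[0.944, -0.147, -0.151] [-0.053, -0.275, -0.102] rows 4.6
```

>>> jog_arm(rows=[[[0.95,-0.15,-0.15],[-0.05,-0.275,-0.1],1],[[0.95,-0.15,-0.15],[-0.05,-0.275,-0.1],1],[[0.95,-0.15,-0.15],[-0.05,-0.275,-0.1],1],[[0.95,-0.15,-0.15],[-0.05,-0.275,-0.1],1],[[0.95,-0.15,-0.15],[-0.05,-0.275,-0.1],1],[[0.95,-0.15,-0.15],[-0.05,-0.275,-0.1],1]])

```text
t: 2.53
tcp_pos: [0.5003, 0.1427, 0.3362]
eef_rot: [1.82, 1.822, -0.67]
force: [-0.4, -0.5, 0.4]
opening: 1.001
gripper_force: 0.0
```

```bash
python3 - <<'E'
from h import *
st()
go([.48,.30,.30],0,30)
E
```

```text
t 2.53 tcp [0.5003 0.1427 0.3362] y [ 1.    -0.003 -0.009] z [-0.009 -0.641 -0.767] q [-0.08  0.39 -0.75  1.63  0.7   1.8  -0.91] F [-0.4 -0.5  0.4] op 1.001 gf 0.0
[0.72, -0.102, -0.365] [-0.005, -0.223, 0.004] rows 3.9
```

>>> jog_arm(rows=[[[0.72,-0.1,-0.36],[0,-0.22,0],1],[[0.72,-0.1,-0.36],[0,-0.22,0],1],[[0.72,-0.1,-0.36],[0,-0.22,0],1],[[0.72,-0.1,-0.36],[0,-0.22,0],1],[[0.72,-0.1,-0.36],[0,-0.22,0],1],[[0.72,-0.1,-0.36],[0,-0.22,0],1]])

```text
t: 3.03
tcp_pos: [0.4846, 0.292, 0.3013]
eef_rot: [1.596, 1.57, -0.927]
force: [-0.2, -0.2, -0.4]
opening: 1.003
gripper_force: 0.0
```

```bash
python3 - <<'E'
from h import *
st()
go([.447,.385,.20],0,15)
E
```

```text
t 3.03 tcp [0.4846 0.292  0.3013] y [ 1.    -0.017 -0.001] z [-0.015 -0.868 -0.496] q [-0.97  0.66  0.08  1.39  0.57  1.96 -0.92] F [-0.2 -0.2 -0.4] op 1.003 gf 0.0
[0.669, -0.195, -0.149] [-0.01, -0.164, -0.004] rows 3.4
```

```bash
python3 - <<'E'
from h import *
go([.39,.37,.25],40,25)
E
```

```text
[0.413, -0.479, -0.204] [-0.405, -0.051, -0.209] rows 5.8
```

>>> jog_arm(rows=[[[0.41,-0.48,-0.2],[-0.4,-0.05,-0.21],1],[[0.41,-0.48,-0.2],[-0.4,-0.05,-0.21],1],[[0.41,-0.48,-0.2],[-0.4,-0.05,-0.21],1],[[0.41,-0.48,-0.2],[-0.4,-0.05,-0.21],1],[[0.41,-0.48,-0.2],[-0.4,-0.05,-0.21],1],[[0.41,-0.48,-0.2],[-0.4,-0.05,-0.21],1],[[0.41,-0.48,-0.2],[-0.4,-0.05,-0.21],1],[[0.41,-0.48,-0.2],[-0.4,-0.05,-0.21],1]])

```text
t: 3.7
tcp_pos: [0.3897, 0.3689, 0.2527]
eef_rot: [0.875, 1.863, -0.554]
force: [0.6, -0.2, -0.2]
opening: 1.0
gripper_force: 0.0
```

```bash
python3 - <<'E'
from h import *
st()
go([.375,.365,.15],40,15)
E
```

```text
t 3.7 tcp [0.3897 0.3689 0.2527] y [0.77  0.638 0.   ] z [ 0.577 -0.696 -0.428] q [-1.23  0.53 -0.09  1.76  0.87  1.71 -0.93] F [ 0.6 -0.2 -0.2] op 1.0 gf 0.0
[0.478, -0.069, 0.191] [-0.003, -0.115, -0.001] rows 2.5
```

>>> jog_arm(rows=[[[0.48,-0.07,0.19],[0,-0.115,0],1],[[0.48,-0.07,0.19],[0,-0.115,0],1],[[0.48,-0.07,0.19],[0,-0.115,0],1],[[0.48,-0.07,0.19],[0,-0.115,0],1],[[0.48,-0.07,0.19],[0,-0.115,0],1]])

```text
t: 4.12
tcp_pos: [0.3751, 0.3667, 0.1495]
eef_rot: [0.798, 1.697, -0.612]
force: [0.3, -0.0, 1.0]
opening: 0.999
gripper_force: 0.0
```

```bash
python3 - <<'E'
from h import *
st()
go([.375,.365,.052],40,15)
grab("top","pics/t1.png");grab("scene","pics/s1.png")
a=cv2.imread('pics/t1.png');b=cv2.imread('pics/s1.png')
cv2.imwrite('pics/c1.png',np.hstack([cv2.resize(a[150:350,60:260],(400,400),interpolation=3),cv2.resize(b[150:350,380:580],(400,400),interpolation=3)]))
E
```

```text
t 4.12 tcp [0.3751 0.3667 0.1495] y [0.769 0.639 0.001] z [ 0.617 -0.743 -0.257] q [-1.3   0.78 -0.07  1.76  0.91  1.73 -1.13] F [ 0.3 -0.   1. ] op 0.999 gf 0.0
[0.469, -0.006, 0.132] [-0.003, 0.001, -0.001] rows 2.3
```

View pics/c1.png

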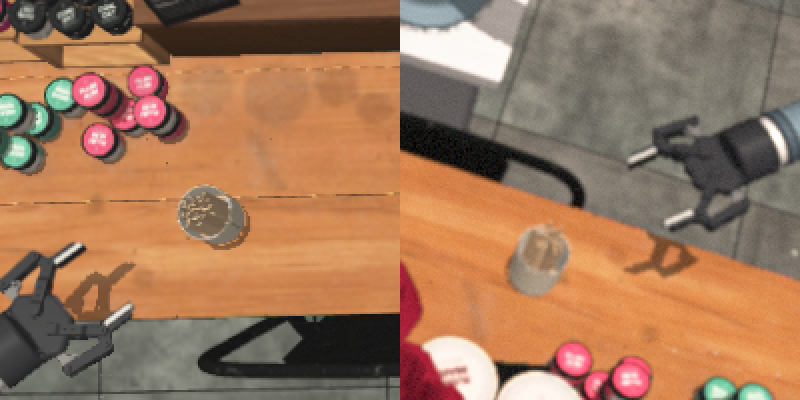

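The view shows the open gripper pointing at the cup (rim ≈ px 160,256 in top), with free space between.

>>> jog_arm(rows=[[[0.47,0,0.13],[0,0,0],1],[[0.47,0,0.13],[0,0,0],1],[[0.47,0,0.13],[0,0,0],1],[[0.47,0,0.13],[0,0,0],1],[[0.47,0,0.13],[0,0,0],1]])

```text
t: 4.63
tcp_pos: [0.3743, 0.3686, 0.0541]
eef_rot: [0.799, 1.701, -0.605]
force: [0.8, 0.1, 0.8]
opening: 1.004
gripper_force: 0.0
```

```bash
python3 - <<'E'
from h import *
st()
go([.461,.263,.050],40,15)
E
```

```text
t 4.63 tcp [0.3743 0.3686 0.0541] y [0.767 0.641 0.005] z [ 0.62  -0.74  -0.261] q [-1.3   0.94 -0.07  1.72  0.91  1.65 -1.23] F [0.8 0.1 0.8] op 1.004 gf 0.0
[-0.159, -0.006, 0.665] [-0.0, -0.002, -0.003] rows 3.3
```

>>> jog_arm(rows=[[[-0.04,0,0.16],[0,0,0],1],[[-0.08,0,0.33],[0,0,0],1],[[-0.11,0,0.45],[0,0,0],1],[[-0.13,0,0.55],[0,0,0],1],[[-0.15,-0.005,0.62],[0,0,0],1],[[-0.16,-0.005,0.665],[0,0,0],1],[[-0.16,-0.005,0.665],[0,0,0],1],[[-0.16,-0.005,0.665],[0,0,0],1]])

```text
t: 5.3
tcp_pos: [0.4601, 0.2636, 0.0488]
eef_rot: [0.796, 1.704, -0.604]
force: [-0.9, 0.6, 0.3]
opening: 1.002
gripper_force: 0.0
```

```bash
python3 - <<'E'
from h import *
st()
grab("top","pics/t2.png");grab("scene","pics/s2.png")
a=cv2.imread('pics/t2.png');b=cv2.imread('pics/s2.png')
cv2.imwrite('pics/c2.png',np.hstack([cv2.resize(a[210:310,110:210],(400,400),interpolation=3),cv2.resize(b[230:330,400:500],(400,400),interpolation=3)]))
E
```

```text
t 5.3 tcp [0.4601 0.2636 0.0488] y [0.766 0.643 0.003] z [ 0.621 -0.738 -0.263] q [-1.17  0.9   0.01  1.88  1.04  1.47 -1.25] F [-0.9  0.6  0.3] op 1.002 gf 0.0
```

View pics/c2.png

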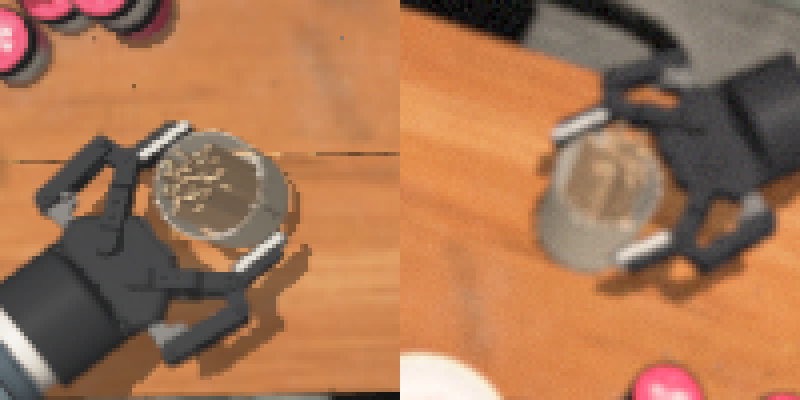

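The view shows the fingertips level with the cup's centre only (top crop, tips at 185,125 and 280,235), so the tool has to go about 12 mm farther in.

>>> jog_arm(rows=[[[-0.01,0,0.035],[0,0,0],1],[[-0.02,0,0.065],[0,0,0],1],[[-0.02,0,0.065],[0,0,0],1],[[-0.02,0,0.065],[0,0,0],1]])

```text
t: 5.73
tcp_pos: [0.4687, 0.2516, 0.0483]
eef_rot: [0.795, 1.703, -0.608]
force: [-0.4, 1.0, -0.1]
opening: 1.002
gripper_force: 0.0
```

>>> jog_arm(rows=[[[0,0,0],[0,0,0],0.7],[[0,0,0],[0,0,0],0.6],[[0,0,0],[0,0,0],0.5],[[0,0,0],[0,0,0],0.4],[[0,0,0],[0,0,0],0.3],[[0,0,0],[0,0,0],0.3],[[0,0,0],[0,0,0],0.3],[[0,0,0],[0,0,0],0.3]], grip_force=35)

```text
t: 6.4
tcp_pos: [0.4689, 0.2526, 0.0486]
eef_rot: [0.794, 1.703, -0.606]
force: [-0.1, 2.6, 1.4]
opening: 0.771
gripper_force: 38.3
```

```bash
python3 - <<'E'
from h import *
st()
E
```

```text
t 6.4 tcp [0.4689 0.2526 0.0486] y [0.765 0.643 0.001] z [ 0.621 -0.739 -0.262] q [-1.16  0.89  0.02  1.9   1.06  1.46 -1.25] F [-0.1  2.6  1.4] op 0.771 gf 38.3
```

```bash
python3 - <<'E'
from h import *
go([.469,.2526,.225],40,15)
E
```

```text
[-0.851, 0.002, -0.23] [0.001, -0.002, -0.001] rows 4.2
```

>>> jog_arm(rows=[[[-0.05,0,-0.013],[0,0,0],0],[[-0.15,0,-0.04],[0,0,0],0],[[-0.3,0,-0.08],[0,0,0],0],[[-0.45,0,-0.12],[0,0,0],0],[[-0.6,0,-0.16],[0,0,0],0],[[-0.75,0,-0.2],[0,0,0],0],[[-0.85,0,-0.23],[0,0,0],0],[[-0.85,0,-0.23],[0,0,0],0],[[-0.85,0,-0.23],[0,0,0],0]])

```text
t: 7.15
tcp_pos: [0.4682, 0.2511, 0.2245]
eef_rot: [0.798, 1.705, -0.607]
force: [-0.7, -0.2, -2.2]
opening: 0.773
gripper_force: 38.8
```

```bash
python3 - <<'E'
from h import *
st()
R=rot(40,15)
grab("top","pics/t3.png");grab("scene","pics/s3.png")
a=cv2.imread('pics/t3.png');b=cv2.imread('pics/s3.png')
cv2.imwrite('pics/c3.png',np.hstack([cv2.resize(a[190:310,90:210],(400,400),interpolation=3),cv2.resize(b[180:300,400:520],(400,400),interpolation=3)]))
go([.52,.10,.24],35,15)
E
```

```text
t 7.15 tcp [0.4682 0.2511 0.2245] y [0.767 0.642 0.001] z [ 0.619 -0.74  -0.264] q [-1.17  0.55  0.03  1.96  1.05  1.59 -1.01] F [-0.7 -0.2 -2.2] op 0.773 gf 38.8
[-0.277, -0.284, 0.697] [0.053, -0.002, 0.016] rows 3.8
```

View pics/c3.png

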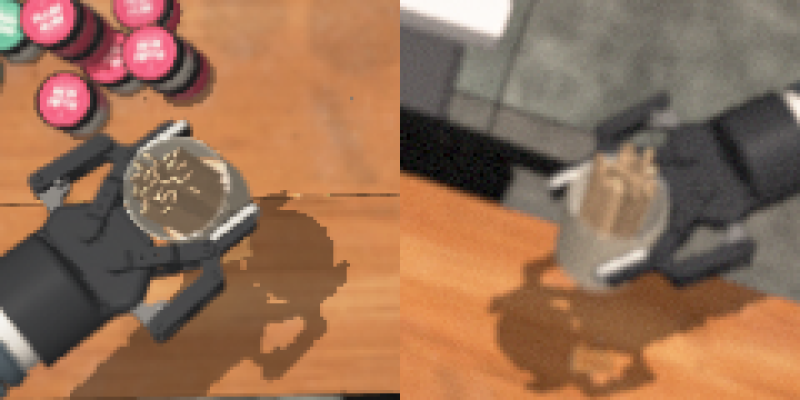

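The cup is held upright and clear of the counter (rim centre ≈ px 144,247 in top).

```bash
python3 - <<'E'
from h import *
f=grab("top"); P=onplane(f,144,247,.262); print("rim",P)
g=grab("scene"); print("mid by scene",onplane(g,400+613/3.333,180+225/3.333,.176+.05))
s=monitor.get_state(); print((P-s["tcp_pos"])[:2]@[[.643,.766],[-.766,.643]])
E
```

```text
rim [0.44564691 0.27167345 0.262     ]
mid by scene [0.34780301 0.54678896 0.226     ]
[-0.03026312 -0.00369635]
```

>>> jog_arm(rows=[[[-0.04,-0.04,0.1],[0.01,0,0],0],[[-0.1,-0.1,0.25],[0.02,0,0.005],0],[[-0.16,-0.16,0.4],[0.03,0,0.01],0],[[-0.22,-0.22,0.55],[0.04,0,0.013],0],[[-0.26,-0.26,0.65],[0.05,0,0.015],0],[[-0.28,-0.28,0.7],[0.053,0,0.016],0],[[-0.28,-0.28,0.7],[0.053,0,0.016],0],[[-0.28,-0.28,0.7],[0.053,0,0.016],0]])

```text
t: 8.02
tcp_pos: [0.5219, 0.102, 0.2412]
eef_rot: [0.873, 1.676, -0.664]
force: [-0.3, 0.6, -2.1]
opening: 0.771
gripper_force: 39.2
```

```bash
python3 - <<'E'
from h import *
st()
go([.543,-.097,.225],30,15)
E
```

```text
t 8.02 tcp [0.5219 0.102  0.2412] y [0.818 0.575 0.003] z [ 0.555 -0.789 -0.263] q [-1.01  0.44  0.13  2.11  1.17  1.45 -0.99] F [-0.3  0.6 -2.1] op 0.771 gf 39.2
[-0.153, -0.486, 0.865] [0.055, -0.003, 0.013] rows 4.8
```

>>> jog_arm(rows=[[[-0.02,-0.06,0.1],[0.01,0,0],0],[[-0.045,-0.14,0.25],[0.02,0,0.003],0],[[-0.07,-0.23,0.42],[0.03,0,0.006],0],[[-0.1,-0.33,0.58],[0.04,0,0.01],0],[[-0.13,-0.41,0.73],[0.05,0,0.013],0],[[-0.145,-0.46,0.82],[0.055,0,0.013],0],[[-0.15,-0.485,0.85],[0.055,0,0.013],0],[[-0.15,-0.485,0.85],[0.055,0,0.013],0],[[-0.15,-0.485,0.85],[0.055,0,0.013],0],[[-0.15,-0.485,0.85],[0.055,0,0.013],0]])

```text
t: 8.85
tcp_pos: [0.5426, -0.0916, 0.2257]
eef_rot: [0.947, 1.647, -0.721]
force: [0.3, -0.0, -3.2]
opening: 0.777
gripper_force: 39.3
```

```bash
python3 - <<'E'
from h import *
st()
grab("top","pics/t4.png");grab("scene","pics/s4.png")
a=cv2.imread('pics/t4.png');b=cv2.imread('pics/s4.png')
cv2.imwrite('pics/c4.png',np.hstack([cv2.resize(a[160:280,240:360],(400,400),interpolation=3),cv2.resize(b[180:300,250:370],(400,400),interpolation=3)]))
go([.5415,-.0945,.185],30,15)
E
```

```text
t 8.85 tcp [ 0.5426 -0.0916  0.2257] y [0.864 0.504 0.001] z [ 0.487 -0.833 -0.263] q [-0.8   0.39  0.29  2.28  1.39  1.24 -1.06] F [ 0.3 -0.  -3.2] op 0.777 gf 39.3
[0.195, -0.01, 0.061] [0.003, -0.003, -0.0] rows 1.0
```

View pics/c4.png

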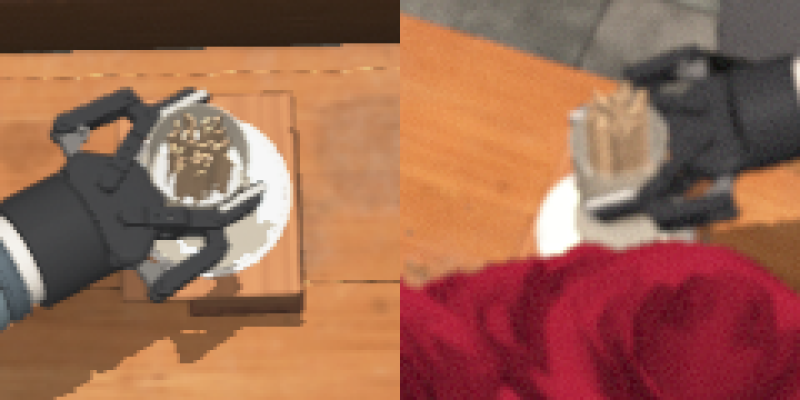

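The cup hangs over the disc; its rim centre is at about px (299.7, 206.5) in the top picture.

```bash
python3 - <<'E'
from h import *
f=grab("top"); P=onplane(f,299.7,206.5,.263); s=monitor.get_state(); o=P[:2]-s["tcp_pos"][:2]
print("rim",P,"rel tcp",o,"along/across",o@[[.5,.866],[-.866,.5]])
D=np.array([.5254,-.0657])
go([*(D-o),.185],30,15)
E
```

```text
rim [ 0.52506257 -0.06463533  0.263     ] rel tcp [-0.01708872  0.02808311] along/across [-0.03286433 -0.00075728]
[0.196, -0.001, 0.059] [0.002, -0.003, -0.0] rows 1.0
```

>>> jog_arm(rows=[[[0.05,0,0.015],[0,0,0],0],[[0.1,0,0.03],[0,0,0],0],[[0.14,0,0.043],[0,0,0],0],[[0.17,0,0.05],[0,0,0],0],[[0.196,0,0.059],[0,0,0],0],[[0.215,0,0.064],[0,0,0],0],[[0.225,0,0.067],[0,0,0],0],[[0.225,0,0.067],[0,0,0],0],[[0.225,0,0.067],[0,0,0],0],[[0.225,0,0.067],[0,0,0],0]])

```text
t: 9.83
tcp_pos: [0.5419, -0.0963, 0.1794]
eef_rot: [0.951, 1.644, -0.727]
force: [-0.1, -0.2, -2.0]
opening: 0.771
gripper_force: 39.3
```

```bash
python3 - <<'E'
from h import *
st()
E
```

```text
t 9.83 tcp [ 0.5419 -0.0963  0.1794] y [0.867 0.499 0.001] z [ 0.482 -0.836 -0.262] q [-0.78  0.51  0.28  2.28  1.41  1.2  -1.17] F [-0.1 -0.2 -2. ] op 0.771 gf 39.3
```

>>> jog_arm(rows=[[[0.006,0,0.0015],[0,0,0],0],[[0.012,0,0.003],[0,0,0],0],[[0.017,0,0.0045],[0,0,0],0],[[0.021,0,0.0055],[0,0,0],0],[[0.024,0,0.0062],[0,0,0],0],[[0.024,0,0.0062],[0,0,0],0],[[0.024,0,0.0062],[0,0,0],0]])

```text
t: 10.42
tcp_pos: [0.5418, -0.0963, 0.1746]
eef_rot: [0.95, 1.644, -0.728]
force: [0.0, 0.1, -0.1]
opening: 0.771
gripper_force: 39.2
```

>>> jog_arm(rows=[[[0.004,0,0.001],[0,0,0],0],[[0.004,0,0.001],[0,0,0],0],[[0.004,0,0.001],[0,0,0],0]])

```text
t: 10.67
tcp_pos: [0.542, -0.0964, 0.1745]
eef_rot: [0.95, 1.642, -0.728]
force: [-2.6, 1.5, 5.7]
opening: 0.771
gripper_force: 39.0
```

>>> jog_arm(rows=[[[0,0,0],[0,0,0],0.6],[[0,0,0],[0,0,0],0.7],[[0,0,0],[0,0,0],0.8],[[0,0,0],[0,0,0],1],[[0,0,0],[0,0,0],1],[[0,0,0],[0,0,0],1],[[0,0,0],[0,0,0],1],[[0,0,0],[0,0,0],1]])

```text
t: 11.33
tcp_pos: [0.5417, -0.0963, 0.1732]
eef_rot: [0.951, 1.645, -0.727]
force: [0.1, 1.3, -0.7]
opening: 1.0
gripper_force: 0.0
```

```bash
python3 - <<'E'
from h import *
st()
grab("top","pics/t5.png");grab("scene","pics/s5.png")
a=cv2.imread('pics/t5.png');b=cv2.imread('pics/s5.png')
cv2.imwrite('pics/c5.png',np.hstack([cv2.resize(a[160:280,240:360],(400,400),interpolation=3),cv2.resize(b[180:300,250:370],(400,400),interpolation=3)]))
s=monitor.get_state();p=s["tcp_pos"]
go([p[0]-.05,p[1]+.0866,p[2]+.006],30,15)
E
```

```text
t 11.33 tcp [ 0.5417 -0.0963  0.1732] y [ 0.867  0.499 -0.   ] z [ 0.481 -0.836 -0.262] q [-0.78  0.53  0.28  2.28  1.41  1.2  -1.19] F [ 0.1  1.3 -0.7] op 1.0 gf 0.0
[0.102, -0.001, -0.49] [-0.001, -0.002, -0.0] rows 2.4
```

View pics/c5.png

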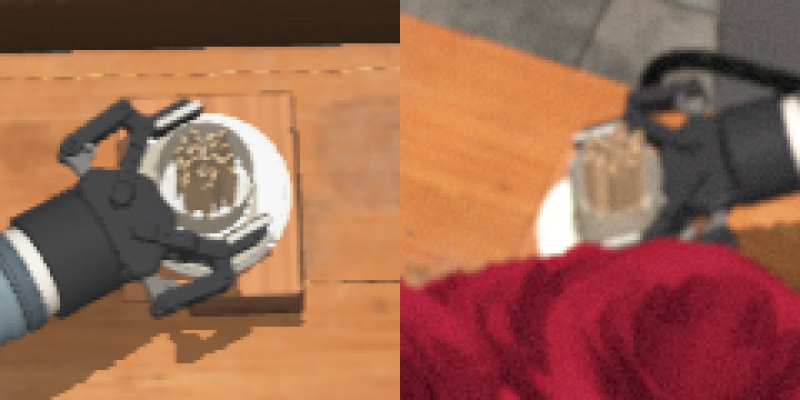

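The cup stands released on the disc, upright (rim centre ≈ px 303,212 in top), with the fingers open on both sides. I back straight out along the tool.

>>> jog_arm(rows=[[[0.02,0,-0.08],[0,0,0],1],[[0.04,0,-0.18],[0,0,0],1],[[0.06,0,-0.3],[0,0,0],1],[[0.085,0,-0.42],[0,0,0],1],[[0.1,0,-0.52],[0,0,0],1],[[0.12,0,-0.65],[0,0,0],1],[[0.14,0,-0.8],[0,0,0],1],[[0.14,0,-0.8],[0,0,0],1],[[0.14,0,-0.8],[0,0,0],1]])

```text
t: 12.18
tcp_pos: [0.4614, 0.0461, 0.1881]
eef_rot: [0.949, 1.646, -0.723]
force: [0.4, 0.6, 0.2]
opening: 0.997
gripper_force: 0.0
```

```bash
python3 - <<'E'
from h import *
st()
f=grab("top"); print("cup?",onplane(f,303,212,.212))
go([.505,.10,.10],15,15)
E
```

```text
t 12.18 tcp [0.4614 0.0461 0.1881] y [0.865 0.502 0.001] z [ 0.485 -0.834 -0.263] q [-1.    0.49  0.11  2.24  1.1   1.43 -1.16] F [0.4 0.6 0.2] op 0.997 gf 0.0
cup? [ 0.52309349 -0.07053472  0.212     ]
[0.461, 0.329, -0.012] [0.161, -0.002, 0.043] rows 2.7
```

>>> jog_arm(rows=[[[0.46,0.33,-0.01],[0.16,0,0.043],0],[[0.46,0.33,-0.01],[0.16,0,0.043],-1],[[0.46,0.33,-0.01],[0.16,0,0.043],-1],[[0.46,0.33,-0.01],[0.16,0,0.043],-1],[[0.46,0.33,-0.01],[0.16,0,0.043],-1],[[0.46,0.33,-0.01],[0.16,0,0.043],-1],[[0.46,0.33,-0.01],[0.16,0,0.043],-1]])

```text
t: 12.82
tcp_pos: [0.5047, 0.0975, 0.1012]
eef_rot: [1.179, 1.534, -0.904]
force: [-0.1, -0.1, -0.3]
opening: 0.01
gripper_force: 0.0
```

```bash
python3 - <<'E'
from h import *
st()
a=go([.505,.06,.043],15,13)
go([.524,-.032,.043],15,13,a)
E
```

```text
t 12.82 tcp [0.5047 0.0975 0.1012] y [ 0.966  0.257 -0.001] z [ 0.248 -0.933 -0.26 ] q [-0.94  0.82  0.13  1.88  0.89  1.5  -1.14] F [-0.1 -0.1 -0.3] op 0.01 gf 0.0
[0.234, -0.047, 0.251] [-0.001, -0.023, 0.0] rows 1.7
[-0.105, -0.027, 0.457] [0.0, 0.0, 0.0] rows 2.3
```

>>> jog_arm(rows=[[[0.23,-0.045,0.25],[0,-0.023,0],-1],[[0.23,-0.045,0.25],[0,-0.023,0],-1],[[0.23,-0.045,0.25],[0,-0.023,0],-1],[[0.23,-0.045,0.25],[0,-0.023,0],-1],[[0.23,-0.045,0.25],[0,-0.023,0],-1]])

```text
t: 13.23
tcp_pos: [0.5064, 0.0627, 0.0443]
eef_rot: [1.156, 1.507, -0.916]
force: [-0.2, -0.5, -0.4]
opening: -0.003
gripper_force: 0.0
```

```bash
python3 - <<'E'
from h import *
st()
go([.524,-.030,.044],15,13)
f=grab("scene"); cv2.imwrite('pics/c6.png',np.hstack([cv2.resize(f["pixels"][150:310,250:450,::-1],(500,400),interpolation=3),cv2.resize(grab("top")["pixels"][180:300,230:320,::-1],(300,400),interpolation=3)]))
E
```

```text
t 13.23 tcp [0.5064 0.0627 0.0443] y [0.966 0.26  0.001] z [ 0.253 -0.94  -0.227] q [-0.91  0.94  0.15  1.89  0.93  1.43 -1.23] F [-0.2 -0.5 -0.4] op -0.003 gf 0.0
[-0.105, -0.035, 0.458] [0.001, -0.001, -0.001] rows 2.3
```

View pics/c6.png

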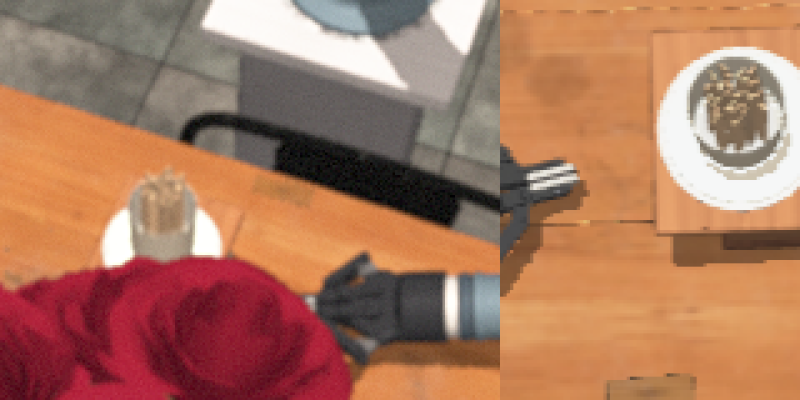

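The cup stands in the middle of the disc; the closed fingers are in front of the lip (tip ≈ px 253,232 in top), pointing under it.

>>> jog_arm(rows=[[[-0.02,-0.01,0.1],[0,0,0],-1],[[-0.045,-0.015,0.2],[0,0,0],-1],[[-0.07,-0.025,0.3],[0,0,0],-1],[[-0.09,-0.03,0.39],[0,0,0],-1],[[-0.105,-0.035,0.455],[0,0,0],-1],[[-0.105,-0.035,0.455],[0,0,0],-1],[[-0.105,-0.035,0.455],[0,0,0],-1]])

```text
t: 13.92
tcp_pos: [0.5235, -0.0302, 0.0427]
eef_rot: [1.157, 1.507, -0.918]
force: [-0.8, 0.0, 0.0]
opening: -0.002
gripper_force: 0.0
```

```bash
python3 - <<'E'
from h import *
st()
go([.524,-.030,.066],15,13)
E
```

```text
t 13.92 tcp [ 0.5235 -0.0302  0.0427] y [0.966 0.258 0.   ] z [ 0.252 -0.941 -0.227] q [-0.83  0.92  0.22  1.98  1.04  1.3  -1.26] F [-0.8  0.   0. ] op -0.002 gf 0.0
[-0.113, 0.003, -0.027] [-0.0, -0.001, -0.0] rows 0.6
```

>>> jog_arm(rows=[[[-0.02,0,-0.005],[0,0,0],-1],[[-0.04,0,-0.01],[0,0,0],-1],[[-0.06,0,-0.014],[0,0,0],-1],[[-0.075,0,-0.018],[0,0,0],-1],[[-0.09,0,-0.021],[0,0,0],-1],[[-0.09,0,-0.021],[0,0,0],-1]])

```text
t: 14.42
tcp_pos: [0.5238, -0.0273, 0.0598]
eef_rot: [1.156, 1.512, -0.913]
force: [-0.2, 3.1, -2.5]
opening: 0.001
gripper_force: 1.9
```

>>> jog_arm(rows=[[[-0.01,0,-0.003],[0,0,0],-1],[[-0.02,0,-0.005],[0,0,0],-1],[[-0.03,0,-0.007],[0,0,0],-1],[[-0.03,0,-0.007],[0,0,0],-1]])

```text
t: 14.75
tcp_pos: [0.5236, -0.0288, 0.0662]
eef_rot: [1.157, 1.51, -0.916]
force: [0.4, 5.6, -5.4]
opening: 0.001
gripper_force: 3.2
```

>>> jog_arm(rows=[[[-0.01,0,-0.003],[0,0,0],-1],[[-0.02,0,-0.005],[0,0,0],-1],[[-0.02,0,-0.005],[0,0,0],-1]])

```text
t: 15.0
tcp_pos: [0.5233, -0.0285, 0.067]
eef_rot: [1.159, 1.518, -0.913]
force: [3.3, 1.2, -20.6]
opening: 0.002
gripper_force: 10.3
```

The 20 N at a tip height of 67 mm is the firm stop where predicted. I hold briefly, lower and back out.

>>> jog_arm(rows=[[[0,0,0],[0,0,0],-1],[[0,0,0],[0,0,0],-1],[[0,0,0],[0,0,0],-1],[[0.05,0,0.012],[0,0,0],-1],[[0.1,0,0.024],[0,0,0],-1],[[0.13,0,0.03],[0,0,0],-1],[[0.13,0,0.03],[0,0,0],-1]])

```text
t: 15.58
tcp_pos: [0.5226, -0.033, 0.0468]
eef_rot: [1.153, 1.498, -0.927]
force: [-0.5, -0.3, -0.5]
opening: -0.001
gripper_force: 0.0
```

>>> jog_arm(rows=[[[0.03,0,-0.13],[0,0,0],-1],[[0.06,0,-0.26],[0,0,0],-1],[[0.09,0,-0.4],[0,0,0],-1],[[0.1,0,-0.55],[0,0,0],-1],[[0.1,0,-0.7],[0,0,0],-1],[[0.1,0,-0.7],[0,0,0],-1],[[0.1,0,-0.7],[0,0,0],-1],[[0.1,0,-0.7],[0,0,0],-1]])

```text
t: 16.25
tcp_pos: [0.4871, 0.1046, 0.0584]
eef_rot: [1.155, 1.502, -0.921]
force: [1.3, -0.2, -0.5]
opening: 0.002
gripper_force: 0.0
```

```bash
python3 - <<'E'
from h import *
st()
f=grab("top"); g=grab("scene")
cv2.imwrite('pics/c7.png',np.hstack([cv2.resize(g["pixels"][150:310,250:450,::-1],(500,400),interpolation=3),cv2.resize(f["pixels"][180:300,230:320,::-1],(300,400),interpolation=3)]))
E
```

```text
t 16.25 tcp [0.4871 0.1046 0.0584] y [0.966 0.257 0.   ] z [ 0.251 -0.942 -0.222] q [-0.96  0.92  0.12  1.86  0.87  1.5  -1.22] F [ 1.3 -0.2 -0.5] op 0.002 gf 0.0
```

View pics/c7.png

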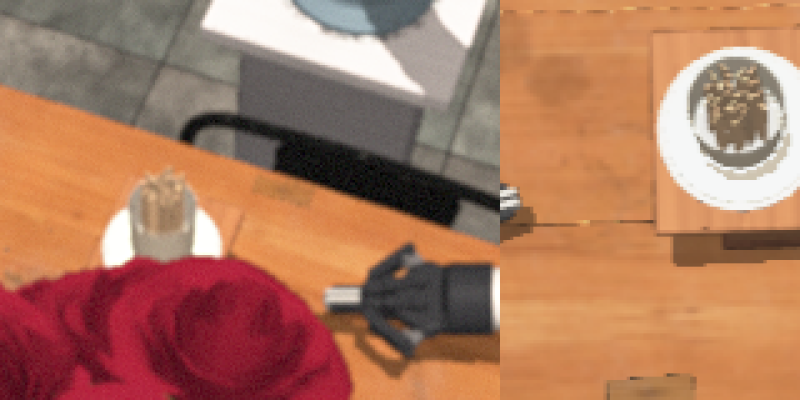

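The cup stands unmoved in the disc's middle, and the tool is clear of the stand and in free air. I hand in.

```bash
python3 -c "
from bench import order; print(order.job_done())"
```

```text
the job is handed in; nothing more can be done
None
```

The job is handed in, verdict not shown: the cup stands released within about 5 mm of the disc's centre, the paddle was pushed to its firm stop (20 N, no direct view of it), and the jar and candle were not touched.

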